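# Take the levelling pile apart and put each piece in its own holder

## Task

The red and the green resin mount stand on a closed wooden case, which lies across a blue block of clay. Take this pile apart: put the red mount in the round holder with the red rim, the green mount in the round holder with the green rim, the wooden case in the long wooden-rimmed cork tray and the clay block in the blue-rimmed tray. Each piece must lie flat on the floor of its holder, the mounts still with their polished faces up, the case and the clay lengthways in their trays; do not knock over the small battery that stands among them.

Things in the scene. Friction and masses are not known exactly. Their poses are not given: they have to be found in the camera images.
- red_mount: Red resin cylinder with a polished metal face on top, 30 mm diameter, 18 mm high, loose, under 0.1 kg. Origin: centre of its underside, z up along its axis. At the start it stands on the wooden case, 21 mm from the case's centre along the case's long axis, on one side or the other.
- green_mount: Green resin cylinder with a polished metal face on top, 25 mm diameter, 20 mm high, loose. Origin: centre of its underside, z up. At the start it stands on the wooden case on the other side of its centre from the red mount (14.5 mm free between them along the case's long axis).
- wooden_case: Closed flat wooden box with a small brass catch, 42 mm (its x axis) by 90 mm (its y axis) by 16 mm high, loose, under 0.1 kg; its lid does not open. Origin: centre of its underside, z up. At the start it lies flat on the clay block, about crosswise to it, underside about 16 mm above the bench; carries both mounts.
- clay: Firm (rigid) blue block with rounded edges, 44 mm (its x axis) by 60 mm (its y axis) by 16 mm high, loose. Origin: centre of its underside, z up. At the start it lies on the bench under the wooden case, whose centre is 5 to 8 mm off the clay's centre towards the clay's +y end: the -y end sticks out about 15 mm, the other about 3 mm.
- red_nest: Fixed round holder with a red rim and a white floor, outer diameter 60 mm, inner diameter 48 mm, rim 6 mm high, floor 3 mm above the bench. Origin: centre of its underside, on the bench, z up. For the red mount.
- green_nest: Fixed round holder with a green rim and a white floor, same sizes as the red one: outer diameter 60 mm, inner 48 mm, rim 6 mm high, floor 3 mm above the bench. Origin: centre of its underside, on the bench. For the green mount.
- case_tray: Fixed long tray with a light wooden rim and a cork floor, inside 62 mm (its x axis) by 112 mm (its y axis), walls 4 mm wide and 6 mm high, floor 3 mm above the bench. Origin: centre of its underside, on the bench, z up. For the wooden case, long sides parallel (either way round).
- clay_tray: Fixed tray with a blue rim and a white floor, inside 64 mm (its x axis) by 80 mm (its y axis), walls 4 mm wide and 6 mm high, floor 3 mm above the bench. Origin: centre of its underside, on the bench, z up. For the clay block, long sides parallel (either way round).
- battery: Bystander: a small red and white round battery, 15 mm diameter, 50 mm high, loose, standing on its end among the holders. Origin: centre of its underside, z up along it. Must not be knocked over. (Round about stand other things that are not needed: on the far left a white machine 290 mm high, at the back right a hand press 250 mm high.)
There are look-alikes about, which are no part of the job. What is shaped like the green_nest but pink or purple is not meant.

How it is judged (in metres and radians):
At the end, for the whole second after the job is handed in: Each piece lies released, at rest and upright (0.1 rad) on the floor of its own holder: mounts within 13 mm of the centre of the holder of their colour; wooden case in the cork tray, clay in the blue tray, within 16 mm and 0.25 rad (either way round); underside 1 to 6 mm above holder underside (horizontal distance between red_mount and red_nest below 0.013 m and z of red_mount in the frame of red_nest between 0.001 and 0.006 m and angle between each of red_mount, green_mount, wooden_case, clay's own z axis and vertical below 0.1 rad and linear speed of each of red_mount, green_mount, wooden_case, clay below 0.02 m/s and horizontal distance between green_mount and green_nest below 0.013 m and z of green_mount in the frame of green_nest between 0.001 and 0.006 m and horizontal distance between wooden_case and case_tray below 0.016 m and z of wooden_case in the frame of case_tray between 0.001 and 0.006 m and angle between the y axis of wooden_case and the y axis of case_tray, either way round below 0.25 rad and horizontal distance between clay and clay_tray below 0.016 m and z of clay in the frame of clay_tray between 0.001 and 0.006 m and angle between the y axis of clay and the y axis of clay_tray, either way round below 0.25 rad); the robot touches nothing.
It fails at once if the standing battery is knocked over (angle between battery's own z axis and vertical above 0.7 rad).
It also fails if it takes over 112 s, if anything falls off the work surface, if the arm or the gripper's body presses on something with over 40 N, if the wrist force passes 120 N, or if a joint passes its speed limit or range.

## Robot

A 6-joint arm with a two-finger parallel gripper is mounted at the origin on a cart in front of the work surface, level with it; the furniture and walls round the work are solid. World frame = base frame: x ahead of the robot, y to its left, z up, the work surface at z = 0. Lengths are in mm, angles in degrees, forces in N, time in s.
With the tool pointing down it reaches from about 350 to 850 mm from the base axis. Payload 8.1 kg.
Tool frame: the origin (TCP) lies midway between the tips of the shut fingers; the grasp point (between the pads) lies 19 mm behind it (hold_point_z is the distance from the TCP to the grasp point, in mm); z points along the fingers, y is the direction in which the jaws open and shut (so a half turn about z gives the same grasp; the last joint's range is limited). The gripper opens to 85 mm and grips with 20 to 120 N. Pads are 22 mm wide; open, the fingers measure 114 mm over their backs; the gripper's body (76 mm by 85 mm) begins 54 mm behind the grasp point. The pads swing forward as they close: fully open they stand 13 mm farther back than shut.
Start: joints at [62.544, 7.471, 85.268, -0, 87.261, -4.893], TCP at [230.2, 554.088, 231.292] pointing down, gripper open.
Joint ranges: [-169.43, 169.43], [-51.17, 129.36], [1.28, 143.12], [-76.62, 256.62], [0, 156.53], [-152.29, 152.29]. Speed limits (degrees/s): [136.94, 136.94, 159.86, 180, 180, 180].

## Interface

Orientations are given as [roll, pitch, yaw] about the fixed x, y, z axes, in that order (R = Rz(yaw) Ry(pitch) Rx(roll)).
In Python, from bench import sense, snapshot, camera_params, hand_in, hold_point_z gives the robot as it stands.
- The arm moves only by the tool servo_tool, never from a script. Its argument "motion" is a list of rows, each a list of 7 numbers: the finger opening in mm, from 0 to 85.4, then the shift along the tool's x, y, z in mm, then the turn, a rotation vector about the tool's x, y, z in rad. A call has 1 to 10 rows; each row shifts and turns the pose as measured when the row begins, along the tool's axes as they then stand; what a row does not reach is not made up. A row lasts 1/10 s, in which the tool goes at most 50 mm and 8.59 degrees, less where a joint would pass 70% of its speed; a pose out of reach is approached as far as the arm can. A call with a gripper value outside its range is refused whole. The fingers move at their own pace and stop on an object; "force" is the grip in N (left out, the last holds). Time passes only in rows, so rows that do not move let the fingers close. It gives the time, the measured TCP pose, the force and the opening at its end, in the units of the state.
- sense(): the state, without advancing time (a new reading comes with each control period).
- snapshot(name): name is "side" or "top" or "wrist"; returns the picture (420x560x3 uint8, blue, green, red); there is no depth.
- camera_params(name): a dict with "fx", "fy", "cx", "cy" (pixels), "D" ([k1, k2, p1, p2, k3] as OpenCV has them; the pictures are not rectified), "R" (3x3) and "t" (3): a world point X has camera coordinates R X + t; the wrist camera has in their place "tool_from_camera" (4x4, takes a point from camera to tool coordinates, whose origin is the TCP and whose axes are the flange's). Camera axes: x right, y down, z forward; pixel columns grow to the right and rows downward; lengths in mm; the calibration is good to about 2 mm. A picture is of the moment at which its call begins: read the wrist's pose just before it. camera_params takes no time and is no camera call.
- hand_in(): hands the job in, once; it reports no verdict.
The state is a dict: "time": time; "joint_pos": joint angles; "qd": joint speeds; "joint_efforts": joint torques, N m; "tool_pos": TCP position; "tcp_rot": TCP orientation; "ft_force": force on the tool from outside, world axes, zero at the start; "wrist_torque": the same for the moment, N m; "finger_gap": finger opening in mm.
Only numpy, scipy, OpenCV 4.12 (cv2) and the standard library are available. Lean on these libraries where they do the work, as an engineer would, in place of code of your own. Each camera call takes 0.05 s, during which the arm holds its last target. There are 200 camera calls.

## Working session

There is one attempt and no reset: what is moved stays moved. The work goes in short steps, Python scripts to look and compute and a tool call to move; the robot and the scene stay as the last step left them, time stands still between calls to the robot, and variables do not carry over. Pictures are saved under pics/ and viewed, about 12 in all and at most 16, crops included, and the job is handed in when it is done.

Besides the shell and the picture viewer there is one more tool, called after "Request:" as a command line: name --pt "numbers of a row" for each row, then --argument value for the rest. servo_tool: Moves the arm, as the interface text tells. Its arguments: {"type":"object","properties":{"motion":{"type":"array"},"force":{"type":"number"}},"required":["motion"]}

```bash
ls; mkdir -p pics; python3 - <<'E'
from bench import *
import cv2,numpy as np
for n in("top","side"):
    cv2.imwrite(f"pics/{n}0.png",snapshot(n)); p=camera_params(n); print(n,{k:np.round(v,3).tolist() for k,v in p.items()})
p=camera_params("wrist");print({k:np.round(v,4).tolist() for k,v in p.items()})
print(sense(),hold_point_z)
E
```

```text
pics
top {'fx': 470.696, 'fy': 470.696, 'cx': 275.766, 'cy': 201.586, 'D': [-0.149, 0.0, 0.0, 0.0, 0.0], 'R': [[0.006, -1.0, 0.02], [-0.998, -0.007, -0.063], [0.064, -0.02, -0.998]], 't': [1.733, 508.775, 880.934]}
side {'fx': 538.625, 'fy': 538.625, 'cx': 281.075, 'cy': 211.213, 'D': [0.032, 0.0, 0.0, 0.0, 0.0], 'R': [[-0.993, -0.113, 0.015], [-0.095, 0.748, -0.657], [0.063, -0.654, -0.754]], 't': [483.447, 72.703, 1052.274]}
{'fx': 356.1407, 'fy': 356.1407, 'cx': 282.0763, 'cy': 210.9758, 'D': [-0.0615, 0.0, 0.0, 0.0, 0.0], 'tool_from_camera': [[-0.0013, -0.9479, -0.3185, 80.9003], [1.0, -0.0006, -0.002, 0.1186], [0.0017, -0.3185, 0.9479, -143.1318], [0.0, 0.0, 0.0, 1.0]]}
{'time': 0.1, 'joint_pos': array([ 6.25443467e+01,  7.51049394e+00,  8.53240572e+01,  7.58076432e-04,
        8.72617866e+01, -4.89289469e+00]), 'qd': array([-0.03139662, -0.05721405, -0.1005234 , -0.11817949, -0.14014198,
       -0.13936042]), 'joint_efforts': array([ 1.16099051e-03, -5.70957649e+01, -5.01937401e+01, -1.94929630e-04,
        8.20699031e-03,  1.01237968e-04]), 'tool_pos': array([229.95824586, 553.64015581, 230.34257483]), 'tcp_rot': array([-1.79904078e+02, -8.97135710e-03,  1.57437197e+02]), 'ft_force': array([ 0.45896692, -0.53362813, -0.32863878]), 'wrist_torque': array([-0.01431557,  0.02000743,  0.02958681]), 'finger_gap': 85.0941342426443} 18.700000000000003
```

View pics/top0.png

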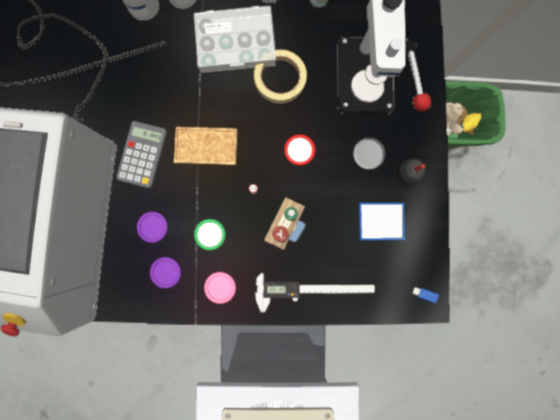

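View pics/side0.png

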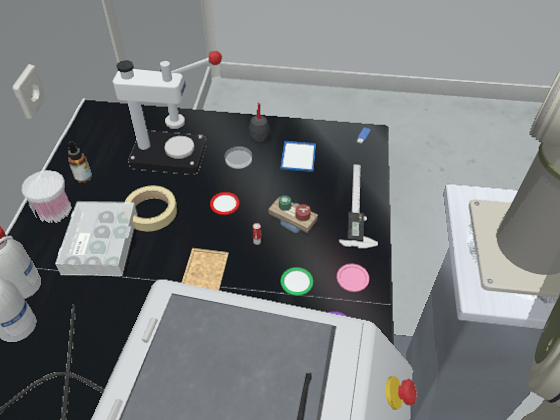

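The top view shows the red nest at (300,150), the green nest at (210,235), the cork tray at (206,146) and the blue tray at (382,221). The battery is at (253,188). The pile is at (285,223), with the red mount at (280,233) and the green at (291,213). The look-alikes are two purple discs at (152,227) and (165,272) and a pink one at (220,288). Only the green-rimmed one at (210,235) fits the green nest.

```bash
cat > h.py <<'E'
import cv2,numpy as np
from bench import *
from scipy.spatial.transform import Rotation as Ro
def cam(name,st=None):
    p=camera_params(name);K=np.array([[p['fx'],0,p['cx']],[0,p['fy'],p['cy']],[0,0,1.]]);D=np.array(p['D'],float)
    if name=='wrist':
        M=np.array(p['tool_from_camera']);T=np.eye(4)
        T[:3,:3]=Ro.from_euler('xyz',st['tcp_rot'],degrees=True).as_matrix();T[:3,3]=st['tool_pos']
        W=np.linalg.inv(T@M);return K,D,W[:3,:3],W[:3,3]
    return K,D,np.array(p['R']),np.array(p['t'])
def back(c,uv,z):
    K,D,R,t=c;n=cv2.undistortPoints(np.float64(uv).reshape(-1,1,2),K,D).reshape(-1,2)
    d=np.c_[n,np.ones(len(n))]@R;o=-R.T@t
    return (o+d*((z-o[2])/d[:,2])[:,None])[:,:2]
def blobs(im,lo,hi,amin=8,roi=None):
    m=cv2.inRange(cv2.cvtColor(im,cv2.COLOR_BGR2HSV),np.array(lo),np.array(hi))
    if roi:
        k=np.zeros_like(m);x0,y0,x1,y1=roi;k[y0:y1,x0:x1]=1;m*=k
    cs,_=cv2.findContours(m,cv2.RETR_EXTERNAL,cv2.CHAIN_APPROX_NONE)
    return [c.reshape(-1,2) for c in sorted(cs,key=cv2.contourArea)[::-1] if cv2.contourArea(c)>=amin]
def rect(P):  # centre, sides, long-side heading deg
    (c,s,a)=cv2.minAreaRect(np.float32(P))
    if s[1]>s[0]: s=s[::-1];a+=90
    return np.round(c,1),np.round(s,1),round((a+90)%180-90,1)
E
python3 - <<'E'
from h import *
im=cv2.imread("pics/top0.png");c=cam("top")
for n,lo,hi,z,roi in [("rednest",(0,120,80),(8,255,255),6,(275,130,325,170)),("rednest2",(170,120,80),(180,255,255),6,(275,130,325,170)),
 ("greennest",(45,100,60),(85,255,255),6,(185,210,235,260)),("cork",(8,50,80),(30,255,255),6,(165,115,245,175)),("claytray",(95,120,60),(130,255,255),6,(350,190,415,250)),
 ("case",(8,40,80),(25,255,255),32,(255,190,315,255)),("clay",(95,80,60),(125,255,255),16,(255,190,315,255)),("red",(0,120,60),(8,255,255),50,(262,195,310,250)),
 ("green",(50,50,20),(95,255,255),52,(270,195,310,225)),("batt",(0,0,120),(180,255,255),50,(245,180,262,197))]:
    for b in blobs(im,lo,hi,5,roi)[:2]:
        print(n,b.min(0),b.max(0),rect(back(c,b,z)))
u=cv2.resize(im[120:260,180:410],None,fx=3.4,fy=3.4,interpolation=cv2.INTER_CUBIC);cv2.imwrite("pics/crop1.png",u)
E
```

```text
rednest [284 134] [315 165] (array([611.5, -40.8]), array([61.3, 60.5]), 0.2)
greennest [194 218] [225 250] (array([446.6, 132.3]), array([61.1, 59.9]), -44.5)
cork [173 126] [237 165] (array([618.7, 143.3]), array([124.5,  75.6]), 88.4)
claytray [359 202] [404 240] (array([ 473.2, -201.6]), array([89.9, 74.3]), -90.0)
case [264 197] [304 249] (array([468.4, -10.2]), array([92.7, 43.3]), -25.8)
red [273 227] [287 240] (array([448.2,  -2.3]), array([25.6, 23.7]), -89.7)
green [285 207] [297 219] (array([485.8, -22.2]), array([22., 22.]), -89.7)
batt [249 184] [257 192] (array([531.3,  47.7]), array([14.8, 14.7]), 0.4)
```

View pics/crop1.png

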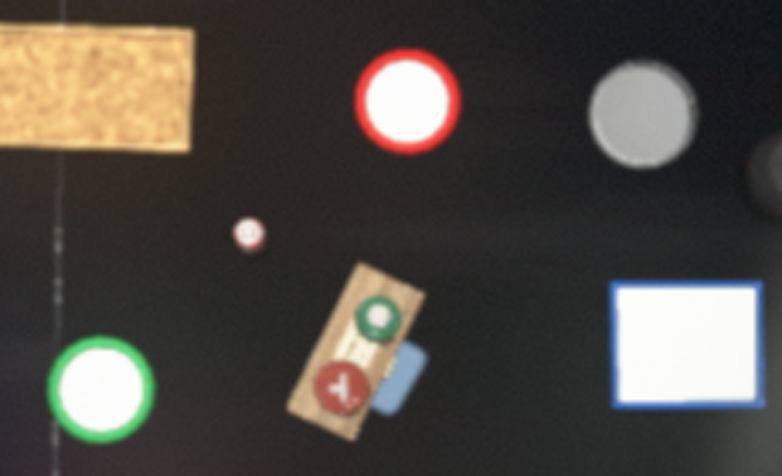

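The crop shows the green mount at the far end of the case and the red one at the near end, with the clay sticking out to the right. It also confirms a green rim (100,390 in the crop), a red rim and a blue rim. I'll lift clear of the white machine before going across.

Request:
servo_tool --pt "85 0 0 -50 0 0 0" --pt "85 0 0 -50 0 0 0" --pt "85 0 0 -50 0 0 0" --pt "85 0 0 -50 0 0 0.056" --pt "85 -10 -10 -20 0 0 0" --pt "85 -34 -34 0 0 0 0" --pt "85 -34 -34 0 0 0 0" --pt "85 -34 -34 0 0 0 0" --pt "85 -34 -34 0 0 0 0" --pt "85 -34 -34 0 0 0 0"

```text
time: 1.1
tool_pos: [312.7, 308.4, 450.7]
tcp_rot: [-178.8, -0.1, 154.6]
ft_force: [1.3, 0.7, -0.0]
finger_gap: 85.2
```

Request:
servo_tool --pt "85 -36 -29 0 0 0 0" --pt "85 -36 -29 0 0 0 0" --pt "85 -36 -29 0 0 0 0" --pt "85 -36 -29 0 0 0 0" --pt "85 -33 -27 30 0 0 0" --pt "85 -33 -27 30 0 0 0" --pt "85 -33 -27 30 0 0 0" --pt "85 -33 -27 30 0 0 0" --pt "85 0 0 50 0 0 0" --pt "85 0 0 50 0 0 0"

```text
time: 2.1
tool_pos: [466.1, -25.5, 243.5]
tcp_rot: [-179.1, 0.7, 154.2]
ft_force: [0.5, -0.1, 0.6]
finger_gap: 85.1
```

Request:
servo_tool --pt "85 0 0 40 0 0 0" --pt "85 0 0 0 0 0 0" --pt "85 0 0 0 0 0 0"

```text
time: 2.4
tool_pos: [460.7, -26.6, 194.1]
tcp_rot: [-178.9, -0.1, 154.1]
ft_force: [-0.2, 0.2, 0.4]
finger_gap: 85.2
```

```bash
cat >> h.py <<'E'
def look(f):
    st=sense();im=snapshot('wrist');cv2.imwrite(f'pics/{f}.png',im);np.save(f'pics/{f}.npy',st,allow_pickle=True)
    print(np.round(st['tool_pos'],1),np.round(st['tcp_rot'],1),np.round(st['finger_gap'],1));return st,im
def go(st,x,y,z,yaw):
    R=Ro.from_euler('xyz',st['tcp_rot'],degrees=True).as_matrix();T=Ro.from_euler('xyz',[180,0,yaw],degrees=True).as_matrix()
    print('shift',np.round(R.T@(np.array([x,y,z])-st['tool_pos']),1),'turn',np.round(Ro.from_matrix(R.T@T).as_rotvec(),3))
E
python3 - <<'E'
from h import *
look('w1')
E
```

```text
[460.7 -26.6 194.1] [-1.789e+02 -1.000e-01  1.541e+02] 85.2
```

View pics/w1.png

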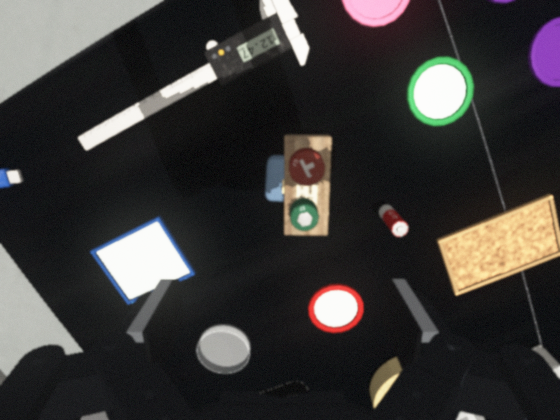

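The wrist picture shows the case at about (308,185), red on it at (307,167) and green at (304,214). The clay pokes out at (274,178) and the battery is at (393,220). The holders are at red (336,308), green (440,90), blue (142,260) and cork (500,245).

```bash
python3 - <<'E'
from h import *
im=cv2.imread("pics/w1.png");st=np.load('pics/w1.npy',allow_pickle=True).item();c=cam("wrist",st)
for n,lo,hi,z,roi in [("case",(5,40,50),(25,255,255),32,(275,125,345,245)),("red",(0,100,40),(8,255,255),50,(280,135,335,190)),("red_",(165,80,30),(180,255,255),50,(280,135,335,190)),
 ("green",(60,60,20),(100,255,255),52,(285,190,325,235)),("clay",(95,60,50),(130,255,255),16,(255,140,290,215)),
 ("rednest",(0,120,80),(8,255,255),6,(295,275,375,340)),("greennest",(45,100,60),(85,255,255),6,(395,45,485,135)),("claytray",(95,120,60),(130,255,255),6,(80,205,205,310)),("cork",(8,60,60),(30,255,255),6,(420,180,560,310))]:
    for b in blobs(im,lo,hi,20,roi)[:2]: print(n,b.min(0),b.max(0),rect(back(c,b,z)))
for x,y in [(449.5,-2)]: go(st,x,y,80,154.2)
E
```

```text
case [282 134] [332 236] (array([467.7, -10.3]), array([93.1, 42.8]), -25.8)
red [289 148] [324 184] (array([447.1,  -1.4]), array([29.8, 28.6]), -25.6)
green [291 199] [317 229] (array([483.2, -20.4]), array([26.9, 22.1]), -25.5)
clay [264 155] [282 202] (array([451.3, -35.9]), array([44.5, 16.9]), -26.0)
rednest [308 284] [363 333] (array([611.9, -40.3]), array([62.4, 59.9]), -24.5)
greennest [406  56] [474 126] (array([445.9, 132.4]), array([60.6, 60.6]), -41.3)
claytray [ 90 216] [194 304] (array([ 473.5, -201.6]), array([90.6, 73.6]), -89.5)
cork [437 194] [559 296] (array([617.9, 143.4]), array([122.6,  75.6]), 88.5)
shift [ 20.6  19.4 113.8] turn [-0.02  -0.002 -0.002]
```

Request:
servo_tool --pt "60 21 19 20 -0.02 0 0" --pt "60 0 0 40 0 0 0" --pt "60 0 0 40 0 0 0" --pt "60 0 0 10 0 0 0" --pt "60 0 0 0 0 0 0" --pt "60 0 0 0 0 0 0"

```text
time: 3.05
tool_pos: [463.3, 0.2, 100.3]
tcp_rot: [179.4, 1.4, 154.2]
ft_force: [-0.1, 0.7, -0.6]
finger_gap: 60.1
```

```bash
python3 - <<'E'
from h import *
st=sense();print(st['tool_pos'],st['tcp_rot'],st['finger_gap']);go(st,448,-2,36,154.2)
E
```

```text
[4.63308763e+02 1.53027014e-01 1.00331429e+02] [179.3998427    1.397403   154.21902065] 60.114751399213006
shift [14.4 -9.3 63.9] turn [0.01  0.024 0.   ]
```

Request:
servo_tool --pt "60 7 -5 10 0.005 0.012 0" --pt "60 7 -4 10 0.005 0.012 0" --pt "60 0 0 10 0 0 0" --pt "60 0 0 5 0 0 0" --pt "60 0 0 0 0 0 0" --pt "60 0 0 0 0 0 0"

```text
time: 3.65
tool_pos: [449.8, -2.8, 67.7]
tcp_rot: [179.9, 0.3, 154.2]
ft_force: [-0.1, 0.1, 0.4]
finger_gap: 60.0
```

```bash
cat > s.py <<'E'
import sys
from h import *
st=sense();print(round(st['time'],1),np.round(st['tool_pos'],1),np.round(st['tcp_rot'],2),round(st['finger_gap'],1),np.round(st['ft_force'],1));go(st,*map(float,sys.argv[1:5]))
E
python3 s.py 448 -2 36 154.2
```

```text
3.6 [449.8  -2.8  67.7] [179.88   0.35 154.2 ] 60.0 [-0.1  0.1  0.4]
shift [ 2.2 -0.1 31.7] turn [0.002 0.006 0.   ]
```

Request:
servo_tool --pt "60 1 0 8 0 0.003 0" --pt "60 1 0 8 0 0 0" --pt "60 0 0 7 0 0 0" --pt "60 0 0 3 0 0 0" --pt "60 0 0 1 0 0 0" --pt "60 0 0 0 0 0 0"

```text
time: 4.25
tool_pos: [447.8, -1.8, 38.1]
tcp_rot: [179.9, 0.1, 154.2]
ft_force: [-0.3, -0.2, 0.4]
finger_gap: 60.2
```

```bash
python3 s.py 448 -2 36 154.2
```

```text
4.2 [447.8  -1.8  38.1] [1.7988e+02 1.3000e-01 1.5420e+02] 60.2 [-0.3 -0.2  0.4]
shift [-0.2 -0.1  2.1] turn [0.002 0.002 0.   ]
```

Request:
servo_tool --pt "60 0 0 2 0 0 0" --pt "20 0 0 0 0 0 0" --pt "20 0 0 0 0 0 0" --pt "20 0 0 0 0 0 0" --pt "20 0 0 0 0 0 0" --pt "20 0 0 0 0 0 0" --pt "20 0 0 0 0 0 0" --pt "20 0 0 0 0 0 0" --force 30

```text
time: 5.05
tool_pos: [448.7, -1.9, 36.9]
tcp_rot: [179.9, 0.2, 154.2]
ft_force: [-0.3, 0.3, -1.2]
finger_gap: 28.5
```

Request:
servo_tool --pt "20 0 0 -5 0 0 0" --pt "20 0 0 -15 0 0 0" --pt "20 0 0 -25 0 0 0" --pt "20 0 0 -20 0 0 0" --pt "20 0 0 -5 0 0 0" --pt "20 0 0 0 0 0 0"

```text
time: 5.65
tool_pos: [447.4, -1.8, 109.4]
tcp_rot: [179.9, 0.1, 154.2]
ft_force: [-0.3, 0.3, -0.7]
finger_gap: 28.4
```

```bash
python3 s.py 611.7 -40.5 60 154.2
```

```text
5.7 [447.4  -1.8 109.4] [1.7989e+02 1.2000e-01 1.5421e+02] 28.4 [-0.3  0.3 -0.7]
shift [-164.7   36.6   49.9] turn [0.002 0.002 0.   ]
```

Request:
servo_tool --pt "20 -15 3 0 0 0 0" --pt "20 -30 7 0 0 0 0" --pt "20 -35 8 0 0 0 0" --pt "20 -35 8 0 0 0 0" --pt "20 -25 5 10 0 0 0" --pt "20 -15 4 15 0 0 0" --pt "20 -8 2 15 0 0 0" --pt "20 0 0 5 0 0 0" --pt "20 0 0 0 0 0 0"

```text
time: 6.55
tool_pos: [611.3, -40.1, 51.2]
tcp_rot: [-179.9, -0.5, 154.2]
ft_force: [0.0, -0.8, -0.5]
finger_gap: 28.4
```

```bash
python3 s.py 611.7 -40.5 8 154.2
```

```text
6.5 [611.3 -40.1  51.2] [-179.93   -0.46  154.22] 28.4 [ 0.  -0.8 -0.5]
shift [-0.9 -0.2 43.2] turn [-0.001 -0.008  0.   ]
```

Request:
servo_tool --pt "20 -1 0 10 0 -0.004 0" --pt "20 0 0 12 0 -0.004 0" --pt "20 0 0 10 0 0 0" --pt "20 0 0 5 0 0 0" --pt "20 0 0 2 0 0 0" --pt "20 0 0 0 0 0 0"

```text
time: 7.15
tool_pos: [610.4, -39.9, 9.5]
tcp_rot: [-179.9, 0.0, 154.2]
ft_force: [0.8, -0.2, -0.5]
finger_gap: 28.5
```

```bash
python3 s.py 611.7 -40.5 8 154.2
```

```text
7.2 [610.4 -39.9   9.5] [-1.7993e+02  1.0000e-02  1.5425e+02] 28.5 [ 0.8 -0.2 -0.5]
shift [-1.5  0.   1.5] turn [-0.001  0.     0.001]
```

Request:
servo_tool --pt "20 -1 0 1.5 0 0 0" --pt "20 0 0 0 0 0 0" --pt "50 0 0 0 0 0 0" --pt "50 0 0 0 0 0 0" --pt "50 0 0 0 0 0 0" --pt "50 0 0 -10 0 0 0" --pt "50 0 0 -30 0 0 0" --pt "50 0 0 -40 0 0 0" --pt "50 0 0 -10 0 0 0" --pt "50 0 0 0 0 0 0"

```text
time: 8.15
tool_pos: [612.2, -40.4, 104.8]
tcp_rot: [-180.0, 0.1, 154.2]
ft_force: [-0.1, 0.2, -0.2]
finger_gap: 50.2
```

```bash
python3 s.py 486 -19.5 60 154.2; python3 - <<'E'
from h import *
st,im=look('w2');c=cam('wrist',st)
for b in blobs(im,(0,120,60),(8,255,255),100): print(b.min(0),b.max(0),rect(back(c,b,6)))
E
```

```text
8.2 [612.2 -40.4 104.8] [-1.7997e+02  1.4000e-01  1.5425e+02] 50.2 [-0.1  0.2 -0.2]
shift [122.8 -36.   44.5] turn [-0.001  0.002  0.001]
[612.2 -40.4 104.8] [-1.800e+02  1.000e-01  1.542e+02] 50.2
[241 168] [325 249] (array([612.1, -40. ]), array([61.3, 60. ]), -2.0)
[348  22] [370  52] (array([530.5,  50.3]), array([15.7, 11.9]), 1.3)
```

View pics/w2.png

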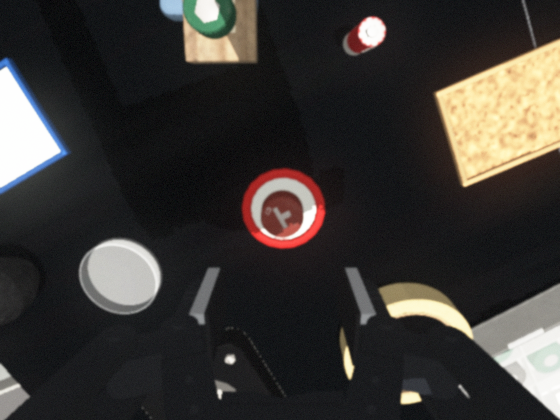

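The picture shows the red mount flat in the red nest (282,213), and the battery is still standing at (365,35). Next is the green mount.

Request:
servo_tool --pt "50 12 -4 0 0 0 0" --pt "50 25 -7 0 0 0 0" --pt "50 30 -9 0 0 0 0" --pt "50 27 -8 0 0 0 0" --pt "50 18 -5 5 0 0 0" --pt "50 8 -3 15 0 0 0" --pt "50 2 0 12 0 0 0" --pt "50 0 0 0 0 0 0" --pt "50 0 0 0 0 0 0"

```text
time: 9.1
tool_pos: [476.4, -18.4, 60.9]
tcp_rot: [-179.8, -0.6, 154.2]
ft_force: [-0.3, -0.2, 0.7]
finger_gap: 49.9
```

```bash
python3 s.py 486 -19.5 37 154.2
```

```text
9.1 [476.4 -18.4  60.9] [-179.75   -0.55  154.22] 49.9 [-0.3 -0.2  0.7]
shift [-9.3  3.2 23.8] turn [-0.004 -0.01   0.   ]
```

Request:
servo_tool --pt "50 -5 2 0 -0.002 -0.005 0" --pt "50 -3 1 4 -0.002 -0.005 0" --pt "50 -1 0 7 0 0 0" --pt "50 0 0 6 0 0 0" --pt "50 0 0 3 0 0 0" --pt "50 0 0 0 0 0 0"

```text
time: 9.7
tool_pos: [489.4, -20.2, 40.2]
tcp_rot: [180.0, 0.2, 154.2]
ft_force: [0.4, 0.0, 0.1]
finger_gap: 49.7
```

```bash
python3 s.py 486 -19.5 37 154.2
```

```text
9.7 [489.4 -20.2  40.2] [179.96   0.2  154.21] 49.7 [0.4 0.  0.1]
shift [ 3.4 -0.9  3.2] turn [0.001 0.003 0.   ]
```

Request:
servo_tool --pt "50 3 -1 3 0 0.002 0" --pt "15 0 0 0 0 0 0" --pt "15 0 0 0 0 0 0" --pt "15 0 0 0 0 0 0" --pt "15 0 0 0 0 0 0" --pt "15 0 0 0 0 0 0" --pt "15 0 0 0 0 0 0" --pt "15 0 0 0 0 0 0"

```text
time: 10.5
tool_pos: [486.3, -19.8, 37.6]
tcp_rot: [179.9, 0.1, 154.2]
ft_force: [-0.9, 0.4, -1.6]
finger_gap: 23.5
```

Request:
servo_tool --pt "15 0 0 -5 0 0 0" --pt "15 0 0 -15 0 0 0" --pt "15 0 0 -25 0 0 0" --pt "15 0 0 -20 0 0 0" --pt "15 0 0 -5 0 0 0" --pt "15 0 0 0 0 0 0"

```text
time: 11.1
tool_pos: [485.2, -19.7, 110.1]
tcp_rot: [180.0, 0.0, 154.2]
ft_force: [-0.5, -1.2, -0.8]
finger_gap: 23.7
```

```bash
python3 s.py 446.3 132.3 60 154.2
```

```text
11.1 [485.2 -19.7 110.1] [1.7998e+02 1.0000e-02 1.5422e+02] 23.7 [-0.5 -1.2 -0.8]
shift [101.1 119.9  50.2] turn [0. 0. 0.]
```

Request:
servo_tool --pt "15 10 12 0 0 0 0" --pt "15 20 24 0 0 0 0" --pt "15 23 28 0 0 0 0" --pt "15 20 24 0 0 0 0" --pt "15 15 17 10 0 0 0" --pt "15 9 10 15 0 0 0" --pt "15 3 4 15 0 0 0" --pt "15 0 0 5 0 0 0" --pt "15 0 0 0 0 0 0"

```text
time: 12.0
tool_pos: [441.1, 135.4, 55.5]
tcp_rot: [-179.7, -0.4, 154.1]
ft_force: [0.4, -0.0, -0.2]
finger_gap: 23.6
```

```bash
python3 s.py 446.3 132.3 9 154.2
```

```text
12.0 [441.1 135.4  55.5] [-179.74   -0.37  154.13] 23.6 [ 0.4 -0.  -0.2]
shift [-6.4 -0.3 46.5] turn [-0.004 -0.007 -0.001]
```

Request:
servo_tool --pt "15 -3 0 10 -0.002 -0.004 0" --pt "15 -3 0 12 -0.002 -0.003 0" --pt "15 0 0 10 0 0 0" --pt "15 0 0 6 0 0 0" --pt "15 0 0 3 0 0 0" --pt "15 0 0 0 0 0 0"

```text
time: 12.6
tool_pos: [447.8, 130.6, 11.3]
tcp_rot: [-180.0, 0.1, 154.0]
ft_force: [-0.2, -0.1, -0.3]
finger_gap: 23.2
```

```bash
python3 s.py 446.3 132.3 9 154.2
```

```text
12.6 [447.8 130.6  11.3] [-1.7999e+02  1.0000e-01  1.5396e+02] 23.2 [-0.2 -0.1 -0.3]
shift [2.1 0.9 2.3] turn [-0.     0.002 -0.004]
```

Request:
servo_tool --pt "15 2 1 2.5 0 0 0" --pt "15 0 0 0 0 0 0" --pt "50 0 0 0 0 0 0" --pt "50 0 0 0 0 0 0" --pt "50 0 0 0 0 0 0" --pt "50 0 0 -10 0 0 0" --pt "70 0 0 -30 0 0 0" --pt "70 0 0 -40 0 0 0" --pt "70 0 0 -10 0 0 0" --pt "70 0 0 0 0 0 0"

```text
time: 13.6
tool_pos: [446.6, 132.9, 105.2]
tcp_rot: [179.9, 0.2, 154.0]
ft_force: [0.0, 0.8, -0.5]
finger_gap: 70.1
```

```bash
python3 s.py 468 -10.3 70 154.2; python3 - <<'E'
from h import *
look('w3')
c=cam("top");im=snapshot("top");cv2.imwrite("pics/top3.png",im)
for n,lo,hi,z,roi in [("case",(8,40,80),(25,255,255),32,(255,190,315,255)),("clay",(95,60,60),(125,255,255),16,(255,190,325,255))]:
    for b in blobs(im,lo,hi,5,roi)[:2]: print(n,b.min(0),b.max(0),rect(back(c,b,z)))
E
```

```text
13.6 [446.6 132.9 105.2] [179.95   0.19 153.98] 70.1 [ 0.   0.8 -0.5]
shift [ -81.9 -119.3   35.3] turn [ 0.001  0.003 -0.004]
[446.6 132.9 105.2] [179.9   0.2 154. ] 70.1
case [264 197] [304 249] (array([468.3, -10.4]), array([92.8, 43.4]), -26.2)
clay [290 221] [304 241] (array([452.3, -37.2]), array([40.9, 15.3]), -26.4)
```

View pics/w3.png

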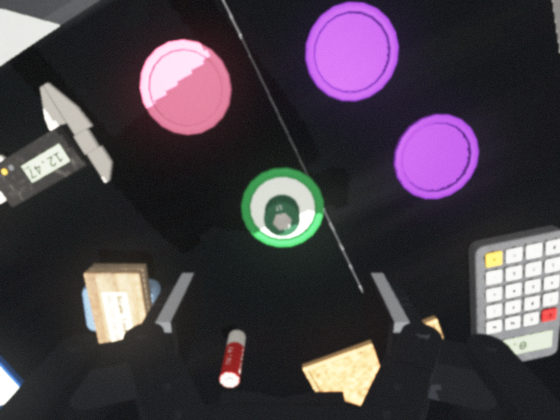

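The green mount is flat in the green nest (281,214). The battery stands at (232,357). The case hasn't moved, so I'll take it next.

Request:
servo_tool --pt "70 -8 -12 0 0 0 0" --pt "70 -16 -24 0 0 0 0" --pt "70 -19 -28 0 0 0 0" --pt "70 -17 -24 0 0 0 0" --pt "70 -12 -17 5 0 0 0" --pt "70 -7 -10 10 0 0 0" --pt "70 -2 -3 15 0 0 0" --pt "70 0 0 5 0 0 0" --pt "70 0 0 0 0 0 0"

```text
time: 14.6
tool_pos: [457.8, -12.6, 53.0]
tcp_rot: [-179.6, -1.0, 154.1]
ft_force: [-0.3, 0.3, 0.6]
finger_gap: 70.1
```

```bash
python3 s.py 468 -10.3 20.5 154
```

```text
14.6 [457.8 -12.6  53. ] [-179.57   -1.03  154.06] 70.1 [-0.3  0.3  0.6]
shift [-8.8  6.8 32.3] turn [-0.008 -0.018  0.001]
```

Request:
servo_tool --pt "70 -4 4 4 -0.004 -0.009 0" --pt "70 -3 3 8 -0.004 -0.008 0" --pt "70 0 0 9 0 0 0" --pt "70 0 0 5 0 0 0" --pt "70 0 0 0 0 0 0" --pt "70 0 0 0 0 0 0"

```text
time: 15.2
tool_pos: [467.8, -6.8, 24.6]
tcp_rot: [179.9, 0.0, 154.2]
ft_force: [-0.5, 0.1, -0.8]
finger_gap: 70.1
```

```bash
python3 s.py 468 -10.3 20.5 154
```

```text
15.2 [467.8  -6.8  24.6] [1.7991e+02 1.0000e-02 1.5424e+02] 70.1 [-0.5  0.1 -0.8]
shift [-1.7 -3.1  4. ] turn [0.002 0.    0.004]
```

Request:
servo_tool --pt "70 -1.5 -3 3.5 0 0 0" --pt "35 0 0 0.5 0 0 0" --pt "35 0 0 0 0 0 0" --pt "35 0 0 0 0 0 0" --pt "35 0 0 0 0 0 0" --pt "35 0 0 0 0 0 0" --pt "35 0 0 0 0 0 0" --force 40

```text
time: 15.9
tool_pos: [468.8, -10.9, 21.4]
tcp_rot: [179.9, 0.1, 154.2]
ft_force: [-0.3, 0.4, -1.1]
finger_gap: 38.9
```

Request:
servo_tool --pt "35 0 0 -4 0 0 0" --pt "35 0 0 -12 0 0 0" --pt "35 0 0 -25 0 0 0" --pt "35 0 0 -30 0 0 0" --pt "35 0 0 -15 0 0 0" --pt "35 0 0 0 0 0 0"

```text
time: 16.5
tool_pos: [467.8, -10.8, 113.3]
tcp_rot: [179.9, 0.1, 154.2]
ft_force: [-0.1, 0.7, 0.2]
finger_gap: 39.3
```

```bash
python3 s.py 618.2 143.4 70 88.4;python3 - <<'E'
from h import *
look('w4')
E
```

```text
16.5 [467.8 -10.8 113.3] [1.7989e+02 7.0000e-02 1.5423e+02] 39.3 [-0.1  0.7  0.2]
shift [-68.4 204.2  43.8] turn [ 0.002 -0.     1.149]
[467.8 -10.8 113.3] [1.799e+02 1.000e-01 1.542e+02] 39.3
```

View pics/w4.png

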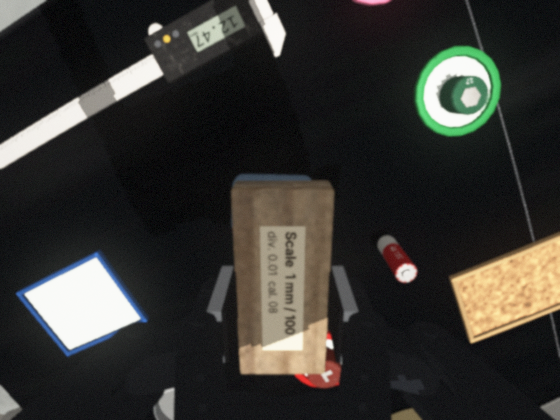

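The case is held level and square between the fingers. The clay shows below it at (275,180).

Request:
servo_tool --pt "35 0 0 0 0 0 0.08" --pt "35 0 0 0 0 0 0.14" --pt "35 0 0 0 0 0 0.14" --pt "35 0 0 0 0 0 0.14" --pt "35 0 0 0 0 0 0.14" --pt "35 0 0 0 0 0 0.14" --pt "35 0 0 0 0 0 0.14" --pt "35 0 0 0 0 0 0.12" --pt "35 0 0 0 0 0 0.06" --pt "35 0 0 0 0 0 0"

```text
time: 17.55
tool_pos: [460.3, -9.7, 102.0]
tcp_rot: [-179.2, -0.2, 88.6]
ft_force: [0.4, 0.2, -0.5]
finger_gap: 39.0
```

```bash
python3 s.py 618.2 143.4 70 88.4
```

```text
17.6 [460.3  -9.7 102. ] [-1.7919e+02 -1.7000e-01  8.8600e+01] 39.0 [ 0.4  0.2 -0.5]
shift [156.9 154.5  30.3] turn [-0.014 -0.003  0.003]
```

Request:
servo_tool --pt "35 12 12 0 -0.007 0 0" --pt "35 25 25 0 -0.005 0 0" --pt "35 30 30 0 0 0 0" --pt "35 30 30 0 0 0 0" --pt "35 27 26 3 0 0 0" --pt "35 18 18 8 0 0 0" --pt "35 9 9 10 0 0 0" --pt "35 3 2 10 0 0 0" --pt "35 0 0 0 0 0 0" --pt "35 0 0 0 0 0 0"

```text
time: 18.55
tool_pos: [621.4, 153.9, 62.2]
tcp_rot: [-179.8, -0.3, 89.5]
ft_force: [-0.1, -0.0, -0.6]
finger_gap: 38.6
```

```bash
python3 s.py 618.2 143.4 9 88.4
```

```text
18.6 [621.4 153.9  62.2] [-179.77   -0.26   89.54] 38.6 [-0.1 -0.  -0.6]
shift [-10.7  -2.9  53.2] turn [-0.004 -0.004  0.02 ]
```

Request:
servo_tool --pt "35 -5 -1 8 -0.002 -0.002 0.01" --pt "35 -5 -1 12 -0.002 -0.002 0.01" --pt "35 0 0 13 0 0 0" --pt "35 0 0 8 0 0 0" --pt "35 0 0 4 0 0 0" --pt "35 0 0 0 0 0 0" --pt "35 0 0 0 0 0 0"

```text
time: 19.25
tool_pos: [617.5, 140.3, 13.6]
tcp_rot: [-180.0, 0.0, 88.1]
ft_force: [0.7, 0.5, -0.7]
finger_gap: 38.7
```

```bash
python3 s.py 618.2 143.4 8.5 88.4
```

```text
19.2 [617.5 140.3  13.6] [-1.7998e+02  2.0000e-02  8.8130e+01] 38.7 [ 0.7  0.5 -0.7]
shift [3.1 0.6 5.1] turn [-0.     0.    -0.005]
```

Request:
servo_tool --pt "35 2.5 0.5 3 0 0 0" --pt "35 0 0 1.5 0 0 0" --pt "35 0 0 0 0 0 0" --pt "60 0 0 0 0 0 0" --pt "60 0 0 0 0 0 0" --pt "60 0 0 0 0 0 0" --pt "60 0 0 -10 0 0 0" --pt "70 0 0 -30 0 0 0" --pt "70 0 0 -40 0 0 0" --pt "70 0 0 -15 0 0 0"

```text
time: 20.25
tool_pos: [617.1, 143.2, 107.0]
tcp_rot: [-179.8, 0.0, 88.2]
ft_force: [0.8, -0.3, 0.5]
finger_gap: 69.9
```

```bash
python3 - <<'E'
from h import *
st=sense();print(np.round(st['ft_force'],1),np.round(st['tool_pos'],1))
c=cam("top");im=snapshot("top");cv2.imwrite("pics/top4.png",cv2.resize(im[100:270,120:420],None,fx=2.6,fy=2.6))
for b in blobs(im,(95,60,60),(125,255,255),50,(255,180,330,265))[:2]: print('clay',b.min(0),b.max(0),rect(back(c,b,16)))
E
```

```text
[ 0.8 -0.3  0.5] [617.1 143.2 107. ]
clay [270 210] [305 242] (array([462.2, -17.2]), array([61.2, 45.7]), 61.7)
```

View pics/top4.png

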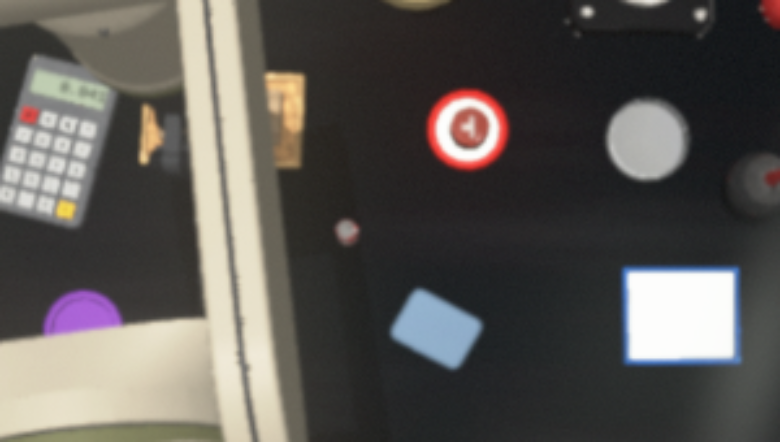

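The clay lies clear at (437,328) in the crop, its centre about (462,-17) with its long side at 61.7°. The arm partly hides the case tray, so I'll check that with the wrist camera.

```bash
python3 - <<'E'
from h import *
st,im=look('w5')
go(st,462.2,-17.2,107,61.7)
E
```

```text
[617.8 143.4 108.4] [-179.9    0.    88.2] 70.0
shift [-165.4 -150.4    1.7] turn [-0.001  0.001  0.462]
```

View pics/w5.png

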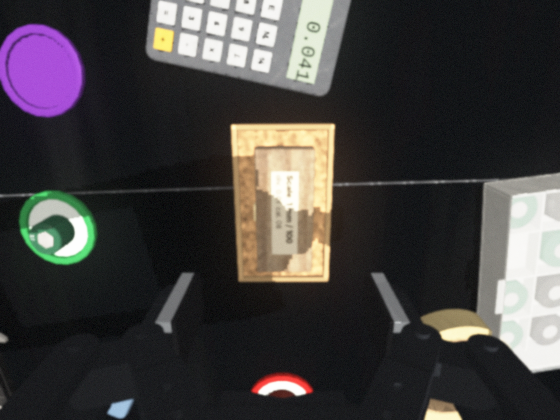

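The case lies square inside the cork tray (285,210). Now the clay.

Request:
servo_tool --pt "75 -12 -11 0 0 0 0" --pt "75 -25 -23 0 0 0 0" --pt "75 -32 -29 0 0 0 0" --pt "75 -32 -29 0 0 0 0" --pt "75 -28 -26 0 0 0 0" --pt "75 -20 -18 0 0 0 0.05" --pt "75 -10 -9 5 0 0 0.12" --pt "75 -4 -3 10 0 0 0.14" --pt "75 0 0 10 0 0 0.12" --pt "75 0 0 0 0 0 0.03"

```text
time: 21.35
tool_pos: [448.0, -18.7, 67.0]
tcp_rot: [-179.1, 0.5, 60.8]
ft_force: [-0.6, 0.3, 0.3]
finger_gap: 75.3
```

```bash
python3 s.py 462.2 -17.2 35 61.7
```

```text
21.4 [448.  -18.7  67. ] [-179.09    0.47   60.79] 75.3 [-0.6  0.3  0.3]
shift [ 8.4 12.2 31.7] turn [-0.016  0.008 -0.016]
```

Request:
servo_tool --pt "75 3 5 5 -0.008 0.004 -0.008" --pt "75 3 4 10 -0.006 0.004 -0.006" --pt "75 1 2 10 0 0 0" --pt "75 0 0 5 0 0 0" --pt "75 0 0 0 0 0 0" --pt "75 0 0 0 0 0 0"

```text
time: 21.95
tool_pos: [458.3, -17.2, 30.0]
tcp_rot: [-179.6, 0.1, 61.9]
ft_force: [1.3, -0.7, -0.3]
finger_gap: 75.1
```

```bash
python3 s.py 462.2 -17.2 5 61.7
```

```text
21.9 [458.3 -17.2  30. ] [-1.7957e+02  1.1000e-01  6.1860e+01] 75.1 [ 1.3 -0.7 -0.3]
shift [ 1.9  3.6 24.9] turn [-0.007  0.002  0.003]
```

Request:
servo_tool --pt "75 1 2 5 -0.003 0 0" --pt "75 1 1 7 -0.003 0 0" --pt "75 0 0 6 0 0 0" --pt "75 0 0 4 0 0 0" --pt "75 0 0 1 0 0 0" --pt "75 0 0 0 0 0 0"

```text
time: 22.55
tool_pos: [462.8, -16.9, 5.7]
tcp_rot: [180.0, 0.1, 61.9]
ft_force: [0.2, 0.5, -0.1]
finger_gap: 74.9
```

```bash
python3 s.py 462.2 -17.2 5 61.7
```

```text
22.6 [462.8 -16.9   5.7] [1.7997e+02 8.0000e-02 6.1890e+01] 74.9 [ 0.2  0.5 -0.1]
shift [-0.5 -0.4  0.7] turn [0.001 0.001 0.003]
```

Request:
servo_tool --pt "38 0 0 0.5 0 0 0" --pt "38 0 0 0 0 0 0" --pt "38 0 0 0 0 0 0" --pt "38 0 0 0 0 0 0" --pt "38 0 0 0 0 0 0" --pt "38 0 0 0 0 0 0" --pt "38 0 0 0 0 0 0"

```text
time: 23.25
tool_pos: [463.4, -17.0, 6.1]
tcp_rot: [179.9, 0.1, 61.9]
ft_force: [0.4, 0.2, -0.9]
finger_gap: 39.9
```

Request:
servo_tool --pt "38 0 0 -4 0 0 0" --pt "38 0 0 -12 0 0 0" --pt "38 0 0 -25 0 0 -0.05" --pt "38 0 0 -20 0 0 -0.12" --pt "38 0 0 -5 0 0 -0.13" --pt "38 0 0 0 0 0 -0.13" --pt "38 0 0 0 0 0 -0.07" --pt "38 0 0 0 0 0 0"

```text
time: 24.05
tool_pos: [464.5, -17.0, 81.2]
tcp_rot: [179.7, 0.1, 91.7]
ft_force: [-0.7, -0.7, -1.2]
finger_gap: 39.9
```

```bash
python3 s.py 473.4 -201.6 40 90.2
```

```text
24.1 [464.5 -17.   81.2] [1.7973e+02 1.3000e-01 9.1650e+01] 39.9 [-0.7 -0.7 -1.2]
shift [-184.6    3.4   41.6] turn [0.005 0.002 0.025]
```

Request:
servo_tool --pt "38 -15 0 0 0.002 0 0.01" --pt "38 -30 0 0 0.002 0 0.01" --pt "38 -38 1 0 0 0 0" --pt "38 -38 1 0 0 0 0" --pt "38 -32 1 0 0 0 0" --pt "38 -18 0 5 0 0 0" --pt "38 -8 0 12 0 0 0" --pt "38 -3 0 15 0 0 0" --pt "38 0 0 5 0 0 0" --pt "38 0 0 0 0 0 0"

```text
time: 25.05
tool_pos: [470.1, -205.0, 48.0]
tcp_rot: [179.7, 0.2, 89.3]
ft_force: [-0.1, 0.9, -0.7]
finger_gap: 39.8
```

```bash
python3 s.py 473.4 -201.6 9 90.2
```

```text
25.1 [ 470.1 -205.    48. ] [1.7968e+02 1.7000e-01 8.9330e+01] 39.8 [-0.1  0.9 -0.7]
shift [ 3.5  3.  39. ] turn [ 0.006  0.003 -0.015]
```

Request:
servo_tool --pt "38 2 1 7 0.003 0 -0.008" --pt "38 1 2 10 0.003 0.002 -0.006" --pt "38 0 0 10 0 0 0" --pt "38 0 0 6 0 0 0" --pt "38 0 0 2 0 0 0" --pt "38 0 0 0 0 0 0"

```text
time: 25.65
tool_pos: [474.0, -199.3, 10.3]
tcp_rot: [-179.9, 0.0, 90.3]
ft_force: [-0.1, 0.7, -1.1]
finger_gap: 40.2
```

```bash
python3 s.py 473.4 -201.6 9 90.2
```

```text
25.6 [ 474.  -199.3   10.3] [-1.7993e+02  1.0000e-02  9.0330e+01] 40.2 [-0.1  0.7 -1.1]
shift [-2.3 -0.6  1.3] turn [-0.001  0.     0.002]
```

Request:
servo_tool --pt "38 -2 -0.5 1.2 0 0 0" --pt "38 0 0 0 0 0 0" --pt "65 0 0 0 0 0 0" --pt "65 0 0 0 0 0 0" --pt "65 0 0 0 0 0 0" --pt "65 0 0 -10 0 0 0" --pt "70 0 0 -30 0 0 0" --pt "70 0 0 -45 0 0 0" --pt "70 0 0 -45 0 0 0" --pt "70 0 0 -20 0 0 0"

```text
time: 26.65
tool_pos: [471.3, -200.6, 164.3]
tcp_rot: [-179.7, -0.1, 90.3]
ft_force: [-0.1, -1.0, 0.3]
finger_gap: 69.7
```

Request:
servo_tool --pt "70 0 0 -20 0 0 0" --pt "70 0 0 0 0 0 0" --pt "70 0 0 0 0 0 0" --pt "70 0 0 0 0 0 0" --pt "70 0 0 0 0 0 0"

```text
time: 27.15
tool_pos: [473.3, -201.5, 191.5]
tcp_rot: [179.9, 0.1, 90.3]
ft_force: [0.6, -0.9, 0.6]
finger_gap: 70.1
```

```bash
python3 - <<'E'
from h import *
st,w=look('w6')
t=snapshot('top');s=snapshot('side')
o=np.hstack([cv2.resize(w,(400,300)),cv2.resize(s[90:330,140:420],(400,300))]);
t2=cv2.resize(t[110:265,130:430],(800,300*800//775));o=np.vstack([o,t2[:300]]);cv2.imwrite('pics/fin.png',o)
c=cam('top')
for n,lo,hi,z,roi in [("red",(0,120,60),(8,255,255),21,(292,142,309,159)),("green",(50,50,20),(95,200,170),23,(199,223,220,246)),("clay",(95,50,60),(125,160,255),19,(362,205,402,238)),("case",(5,40,30),(25,150,255),19,(178,128,235,163))]:
    for b in blobs(t,lo,hi,20,roi)[:1]: print(n,rect(back(c,b,z)))
E
```

```text
[ 473.3 -201.5  191.5] [1.799e+02 1.000e-01 9.030e+01] 70.1
red (array([610.7, -40.7]), array([25.3, 23.1]), 0.1)
green (array([447.2, 129.8]), array([20.8, 20.7]), -89.5)
clay (array([ 474.1, -200.4]), array([55.4, 39.2]), -87.1)
case (array([616.6, 140.1]), array([109.1,  66.4]), -89.7)
```

View pics/fin.png

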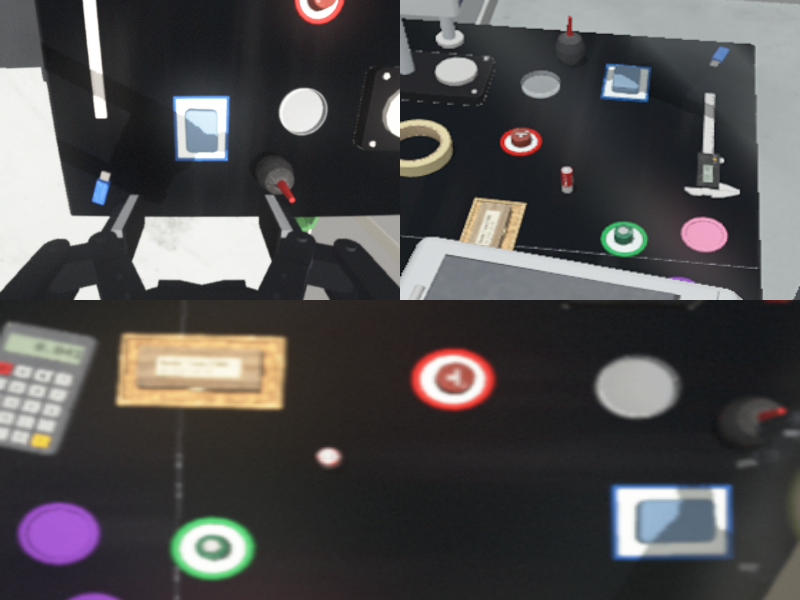

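All four pieces sit flat in the right holders, the battery is standing, and the gripper is clear, so I'm handing in.

```bash
python3 -c "
from bench import *
print(hand_in())"
```

```text
the job is handed in; nothing more can be done
None
```

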